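# Set the sprung tweezers to the marked gap astride the collet

## Task

Take the big sprung tweezers off their rest by the black grips and hold them level with one tip on each side of the brass collet that stands in the red vice, squeezed so that the black pointer is on the red mark of the white gauge strip. The tips go half-way up the part of the collet that shows above the vice jaws, and nothing may bump the collet or the vice; leave the jar, the torch and the dish where they are. Finish while still holding the tweezers there in the air, with that gap kept steady.

Things in the scene. Friction and masses are not known exactly. Their poses are not given: they have to be found in the camera images.
- tweezers: loose steel tweezers, 226 mm long, about 0.12 kg, flat on the rest (they close horizontally). Origin at their underside, mid-way between the black grips; x to the tips, y to the left arm, z up. Arms z 0 to 12 mm, heel x = -114, tip ends x = 112. White gauge strip (62 mm wide) bridges both arms at x 57 to 75, z 14 to 16, fixed to the left arm.
- grips (a point): place to grasp: mid-way between the two black grips at half height, 6 mm above the tweezers' origin; same axes. Grips are 50 mm long (x), 16 mm high and, open, 44 mm across their outer faces; fingers close along y on the outer faces. The space under and beside the grips is free.
- tip_left (a point): inner face of the left tip, 12 mm before its end: at x = 100, y = 23, z = 6 mm of the tweezers. Moves rigidly with tweezers; axes like the tweezers. The tips are 3 mm thick and 6 mm high.
- tip_right (a point): inner face of the right tip, opposite tip_left, on the sprung right arm; when open, the gap between the tips is 46 mm. As the grips are squeezed evenly the middle of the gap stays straight ahead of the middle between the fingers, 100 mm from the grips' centre.
- jaw (a joint): squeeze angle (rad) of the right arm about a vertical hinge 95 mm behind the grips: 0 open at its stop, grows as squeezed, at most 0.19. A spring pushes it open: about 3.5 N at the grips to start, plus 0.7 N per 0.01 rad. Width over grips = 44 mm - 95 mm x jaw; tip gap = 46 mm - 195 mm x jaw.
- mark (a joint): where the red mark has been set on the gauge strip, in m: how far it lies inward (to +y) of the open position of the pointer; 0.008 to 0.020. It stays where it is. The pointer is on the mark when jaw = mark / 0.179 (about 0.045 to 0.112 rad, tip gap 37 to 24 mm).
- pointer (a point): the black pointer, a thin fin 3 mm wide and 17 mm long, on top of the right arm, at x = 84 mm of the tweezers, just in front of the gauge strip (179 mm from the hinge).
- mark_line (a point): middle of the red mark, a 4 mm wide red band across the white gauge strip; axes like the tweezers.
- rest: the fixed rest: dark steel base 150 x 66 x 6 mm with two blue uprights, 66 mm wide and 10 mm thick, on which the tweezers lie 45 mm above the bench. Origin on the bench under its middle, x along it to the tips of the tweezers; uprights at x = -60 and 47 mm.
- vice: the fixed red bench vice, base 74 x 60 mm, jaws' top 75 mm above the bench, spindle with a handle reaching 53 mm from the middle on its +x side at 50 mm height. Origin on the bench under the collet. The vice can stand left or right of the robot's centre line, the rest on the other side.
- collet (a point): the brass collet: a round upright stem, 6 mm thick, with a 10 mm thick cup on top, in the middle of the vice. It shows from 75 mm to 115 mm above the bench; this point is on its axis 97 mm above the bench, where the tips belong. It is fixed and z is up.
- jar: loose glass jar with a steel lid, 56 mm across, 62 mm high; bystander. Origin at its underside.
- torch: loose small brass hand torch, 42 mm across, 125 mm high, standing; bystander. Origin at its underside.
- dish: loose white dish, 68 mm across, 22 mm high; bystander. Origin at its underside.
Not all that is in view belongs to the job. Several things have the shape of the vice; the one meant has the colours described above.

How it is judged:
By the outcome, as a careful person would: the job done as asked, in the order asked, and still so for the second after the job is handed in, while the arm keeps its last pose, push and grip.
It also fails if it takes over 40 s, if anything falls off the work surface, if the arm or the gripper's body presses on something with over 40 N, if the wrist force passes 120 N, or if a joint passes its speed limit or range.

## Robot

A 6-joint arm with a two-finger parallel gripper is mounted at the origin on the work surface. World frame = base frame: x ahead of the robot, y to its left, z up, the work surface at z = 0. Lengths are in mm, angles in rad, forces in N, time in s.
With the tool pointing down it reaches from about 300 to 775 mm from the base axis. Payload 14.6 kg.
Tool frame: the origin (TCP) lies between the finger pads; the fingertips stand 17 mm ahead of it and the grasp point (between the pads) lies 2 mm behind it (manip.tip_reach is the distance from the TCP to the fingertips, in mm); z points along the fingers, y is the line along which they close (so a half turn about z gives the same grasp; the last joint's range is limited). The gripper opens to 94 mm and grips with 3 to 60 N. Pads are 16 mm wide; open, the fingers measure 119 mm over their backs; the gripper's body (75 mm by 177 mm) begins 78 mm behind the grasp point.
Start: joints at [1.106, 0.3, 1.521, -0, 1.321, -0.067], TCP at [213.062, 507.045, 222.446] pointing down, gripper open.
Joint ranges: [-3.03, 3.03], [-0.79, 2.21], [0.23, 2.52], [-1.04, 4.18], [0, 3.07], [-2.55, 2.55]. Speed limits (rad/s): [2.22, 2.22, 2.57, 3.14, 3.14, 3.14].

## Interface

Orientations are given as [roll, pitch, yaw] about the fixed x, y, z axes, in that order (R = Rz(yaw) Ry(pitch) Rx(roll)).
In Python, from cell import manip, viewer gives the robot as it stands.
- The arm moves only by the tool apply_moves, never from a script. Its argument "moves" is a list of rows, each a list of 3 entries, a list of its own where there are three numbers: the shift along the tool's x, y, z each as a share of 0.25 m, from -1 to 1, then the turn, a rotation vector about the tool's x, y, z each as a share of pi rad, from -1 to 1, then the closure, from 0 (fully open) to 1 (shut). In form: [[[dx, dy, dz], [wx, wy, wz], grip], ...]. A call has 1 to 12 rows; each row is the pose to reach, as a shift and turn from the pose commanded when the call began, along the tool's axes at that moment, turning the shorter way round; what a row does not reach only later rows make up. A row lasts 1/12 s, in which the tool goes at most 41.7 mm and 7.16 degrees, less where a joint would pass 70% of its speed; a pose out of reach is approached as far as the arm can. A call with a number of a shift or a turn outside -1 to 1 is refused whole. A call with a gripper value outside its range is refused whole. The fingers move at their own pace and stop on an object; "squeeze" is the grip in N (left out, the last holds). Time passes only in rows, so rows that repeat a pose let the fingers close. It gives the time, the measured TCP pose, the force, the opening and the grip force at its end, in the units of the state.
- manip.read_state(): the state, without advancing time (a new reading comes with each control period).
- viewer.camera(name): name is "scene" or "side" or "wrist"; returns the picture (400x640x3 uint8, blue, green, red); there is no depth.
- viewer.camera_info(name): a dict with "camera_matrix" (3x3 intrinsics, pixels), "k1" (the pictures are not rectified: a ray, as slopes to the right and down, at radius r is drawn at 1 + k1 r^2 times it, then the intrinsics apply), "R" (3x3) and "t" (3): a world point X has camera coordinates R X + t. Camera axes: x right, y down, z forward; pixel columns grow to the right and rows downward; lengths in mm; the calibration is good to about 2 mm. A picture is of the moment at which its call begins: read the wrist's pose just before it. camera_info takes no time and is no camera call; for the wrist camera it gives the pose at the moment of the call.
- manip.sign_off(): hands the job in; it is judged then, once.
The state is a dict: "clock": time; "joints": joint angles; "qd": joint speeds; "effort": joint torques, N m; "eef_pos": TCP position; "eef_rot": TCP orientation; "wrist_force": force on the tool from outside, world axes, zero at the start; "moment": the same for the moment, N m; "finger_gap": finger opening in mm; "finger_force": force on a finger pad.
Only numpy, scipy, OpenCV 4.12 (cv2) and the standard library are available. Lean on these libraries where they do the work, as an engineer would, in place of code of your own. Each camera call takes 0.05 s, during which the arm holds its last target. There are 200 camera calls.

## Working session

There is one attempt and no reset: what is moved stays moved. The work goes in short steps, Python scripts to look and compute and a tool call to move; the robot and the scene stay as the last step left them, time stands still between calls to the robot, and variables do not carry over. Pictures are saved under pics/ and viewed, at most 10 in all, crops included, and the job is handed in when it is done.

Besides the shell and the picture viewer there is one more tool, called after ">>>" as name([rows], argument=value, ...), one row to a line, values as JSON. apply_moves: Moves the arm, as the interface text tells. Shift numbers are shares of 0.25 m and turn numbers shares of pi rad, none past 1 either way. Its arguments: {"type":"object","properties":{"moves":{"type":"array"},"squeeze":{"type":"number"}},"required":["moves"]}

```bash
mkdir -p pics; ls
cat > h.py <<'E'
import numpy as np, cv2
from cell import manip, viewer
from scipy.spatial.transform import Rotation as Ro
def snap(n,f):
    i=viewer.camera_info(n); im=viewer.camera(n); cv2.imwrite('pics/'+f,im); np.savez('pics/'+f+'.npz',**{k:np.array(i[k]) for k in('camera_matrix','k1','R','t')}); return im
def ld(f): return np.load('pics/'+f+'.npz')
def ray(i,p):
    K=i['camera_matrix']; k=float(i['k1']); d=cv2.undistortPoints(np.array([[p]],float),K,np.array([k,0,0,0,0.]))[0,0]
    R=i['R']; return -R.T@i['t'], R.T@np.array([d[0],d[1],1])
def onz(i,p,z):
    c,d=ray(i,p); return c+d*(z-c[2])/d[2]
def tri(*ips):
    A=0;b=0
    for i,p in ips:
        c,d=ray(i,p); d=d/np.linalg.norm(d); P=np.eye(3)-np.outer(d,d); A=A+P;b=b+P@c
    return np.linalg.solve(A,b)
def proj(i,X):
    p,_=cv2.projectPoints(np.array(X,float).reshape(-1,1,3),cv2.Rodrigues(i['R'])[0],i['t'],i['camera_matrix'],np.array([float(i['k1']),0,0,0,0.])); return p[:,0]
E
python3 - <<'E'
from h import *
s=manip.read_state(); print(s)
a=snap('scene','scene0.png'); b=snap('side','side0.png')
cv2.imwrite('pics/both0.png',cv2.resize(np.vstack([a,b]),(800,1000))[:, :])
for n in('scene','side','wrist'):
    i=viewer.camera_info(n); R=np.array(i['R']); print(n,-R.T@np.array(i['t']),R[2],i['camera_matrix'],i['k1'])
E
```

```text
pics
{'clock': 0.0, 'joints': array([ 1.10640384e+00,  3.00492326e-01,  1.52156949e+00,  3.74746530e-05,
        1.32071094e+00, -6.65953357e-02]), 'qd': array([-1.58388787e-03, -1.84584149e-03,  7.57649632e-06, -7.59134915e-05,
        2.13326109e-03, -2.80346496e-05]), 'effort': array([ 3.41540792e-03, -5.31806982e+01, -3.52749252e+01,  7.10198446e-02,
        2.43129063e-02, -8.18361264e-05]), 'eef_pos': array([212.94731068, 506.84162906, 221.87958228]), 'eef_rot': array([-3.14041758e+00, -1.14748755e-04,  2.74378613e+00]), 'wrist_force': array([ 0.86522054, -0.44536726,  0.58574513]), 'moment': array([ 0.01928497, -0.01871822, -0.00023051]), 'finger_force': 0.0, 'finger_gap': 94.03835062711656}
scene [1073.8538125  -849.24863166  973.99409512] [-0.36915959  0.63586911 -0.67778438] [[490.51508169   0.         317.94522654]
 [  0.         490.51508169 196.94701171]
 [  0.           0.           1.        ]] -0.13695747966428137
side [ 533.87599314 -943.78750901  849.89747988] [ 0.04965928  0.77046573 -0.63554426] [[379.21392784   0.         320.072251  ]
 [  0.         379.21392784 202.03276118]
 [  0.           0.           1.        ]] -0.051573517305169896
wrist [149.21245944 532.98861162 384.42518323] [ 0.21810243 -0.09185858 -0.97159319] [[317.60552297   0.         316.19892584]
 [  0.         317.60552297 205.31395269]
 [  0.           0.           1.        ]] 0.009009260839052758
```

View pics/scene0.png

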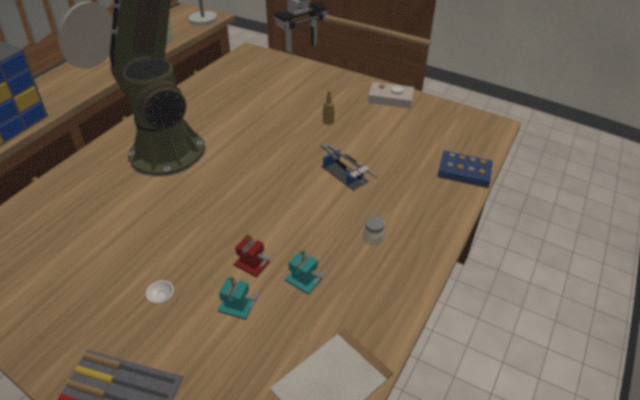

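View pics/side0.png

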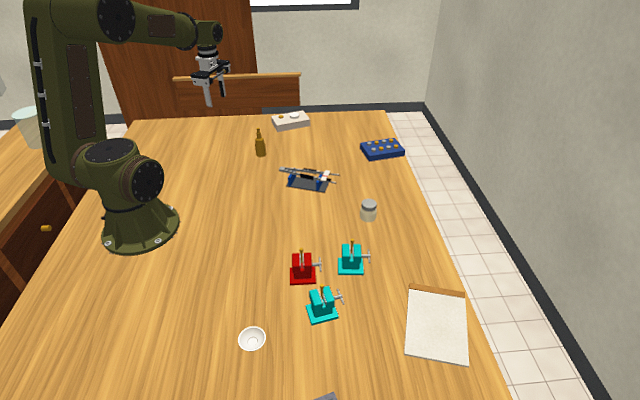

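The red vice is at scene (252,255) / side (303,266). The two teal ones, at scene (303,272) and (237,297), are decoys. The tweezers are the only ones, on the blue rest at scene (347,165) / side (309,178), and the jar is at (374,231). I'll check this in one close crop.

Run:
```python
from h import *
a=cv2.imread('pics/side0.png'); s=cv2.imread('pics/scene0.png')
c1=cv2.resize(a[155:200,265:355],(800,400),interpolation=cv2.INTER_CUBIC)[:, :]
c2=cv2.resize(a[235:325,280:380],(400,360)[::1],interpolation=cv2.INTER_CUBIC)
cv2.imwrite('pics/crop1.png',np.vstack([cv2.resize(c1,(800,400))[:, :],np.hstack([cv2.resize(c2,(222,200)),cv2.resize(s[230:320,215:330],(256,200)),cv2.resize(s[140:190,310:390],(322,200))])]))
A=ld('scene0.png');B=ld('side0.png')
print('vice base',onz(A,(252,262),0),onz(B,(303,280),0))
print('collet top',tri((A,(249,238)),(B,(303,250))))
print('rest',onz(A,(347,168),45),onz(B,(309,176),45))
print('grips tri',tri((A,(347,160)),(B,(309,176))))
print('jar',onz(B,(369,218),0),'torch',onz(B,(261,155),0),'dish',onz(B,(252,345),0),'teal',onz(B,(351,268),10),onz(B,(323,315),10))
```

```text
vice base [ 523.07014948 -234.99725356    0.        ] [ 5.27997255e+02 -2.55799712e+02  1.13686838e-13]
collet top [ 532.84197725 -244.30510317  107.92416288]
rest [577.63767854 176.9623237   45.        ] [566.91483525 184.08476237  45.        ]
grips tri [565.09222335 199.15109171  44.42527452]
jar [758.02379869 -10.21913869   0.        ] torch [376.17084342 413.43768833   0.        ] dish [ 3.96713147e+02 -4.47502126e+02  1.13686838e-13] teal [ 667.49200703 -230.6385752    10.        ] [ 575.22846254 -381.42073765   10.        ]
```

View pics/crop1.png

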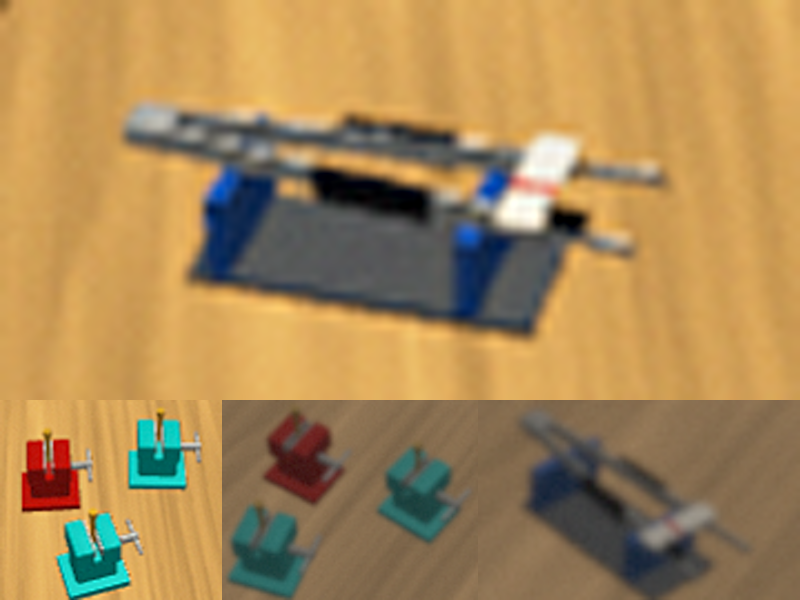

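The crop confirms the red vice and the tweezers. The tips point to about world +x, and the red mark sits near the middle of the white strip. Next I work out the hover move.

```bash
cat >> h.py <<'E'
def delta(X,yaw,s=None):
    s=s or manip.read_state(); R=Ro.from_euler('xyz',s['eef_rot']); T=Ro.from_euler('xyz',[np.pi,0,yaw])
    print('shift',np.round(R.inv().apply(np.array(X)-s['eef_pos'])/250,4),'turn',np.round((R.inv()*T).as_rotvec()/np.pi,4))
E
python3 - <<'E'
from h import *
B=ld('side0.png')
h=onz(B,(280.2,168.7),51);l=onz(B,(339.2,175.2),51);r=onz(B,(336.1,183.1),51)
m=(l+r)/2; d=m-h; yaw=np.arctan2(d[1],d[0]); print(h,l,r,np.linalg.norm(d),yaw); c=h+d*114/226;print(c)
delta([c[0]-10,c[1],215],np.pi+yaw)
E
```

```text
[462.00926087 230.79825313  51.        ] [676.11020158 172.05839773  51.        ] [659.99561194 125.17533826  51.        ] 221.8282310161887 -0.37951827692100754
[565.94278136 189.34392612  51.        ]
shift [-1.7567 -0.6395  0.0284] turn [-0.0003 -0.     -0.0058]
```

>>> apply_moves([
  [[-0.15, -0.05, 0], [0, 0, 0], 0],
  [[-0.3, -0.1, 0], [0, 0, 0], 0],
  [[-0.45, -0.16, 0], [0, 0, 0], 0],
  [[-0.6, -0.22, 0], [0, 0, 0], 0],
  [[-0.75, -0.28, 0], [0, 0, 0], 0],
  [[-0.9, -0.33, 0], [0, 0, 0], 0],
  [[-0.9, -0.33, 0], [0, 0, 0], 0],
])

```text
clock: 0.68
eef_pos: [392.2, 339.9, 222.2]
eef_rot: [-3.141, 0.001, 2.739]
wrist_force: [0.7, -0.0, 0.3]
finger_gap: 94.1
finger_force: 0.0
```

>>> apply_moves([
  [[-0.15, -0.05, 0], [0, 0, 0], 0],
  [[-0.3, -0.1, 0], [0, 0, 0], 0],
  [[-0.45, -0.16, 0], [0, 0, 0], 0],
  [[-0.6, -0.22, 0.02], [0, 0, 0], 0],
  [[-0.75, -0.28, 0.02], [0, 0, 0], 0],
  [[-0.85, -0.31, 0.03], [0, 0, 0], 0],
  [[-0.85, -0.31, 0.03], [0, 0, 0], 0],
  [[-0.85, -0.31, 0.03], [0, 0, 0], 0],
  [[-0.85, -0.31, 0.03], [0, 0, 0], 0],
])

```text
clock: 1.43
eef_pos: [553.9, 190.6, 214.7]
eef_rot: [-3.141, -0.001, 2.744]
wrist_force: [-0.6, 0.6, -0.1]
finger_gap: 94.2
finger_force: 0.0
```

Run:
```python
from h import *
s=manip.read_state(); print(s['clock'],s['eef_pos'],s['eef_rot'],s['joints'])
a=snap('wrist','w1.png'); cv2.imwrite('pics/w1b.png',cv2.resize(a,(800,500)))
```

```text
1.4333 [553.86137881 190.62407517 214.66936552] [-3.14128574e+00 -6.93122908e-04  2.74404585e+00] [ 2.68867998e-01  3.86123048e-01  1.42411984e+00  1.92684984e-04
  1.33208432e+00 -9.04427259e-01]
```

View pics/w1b.png

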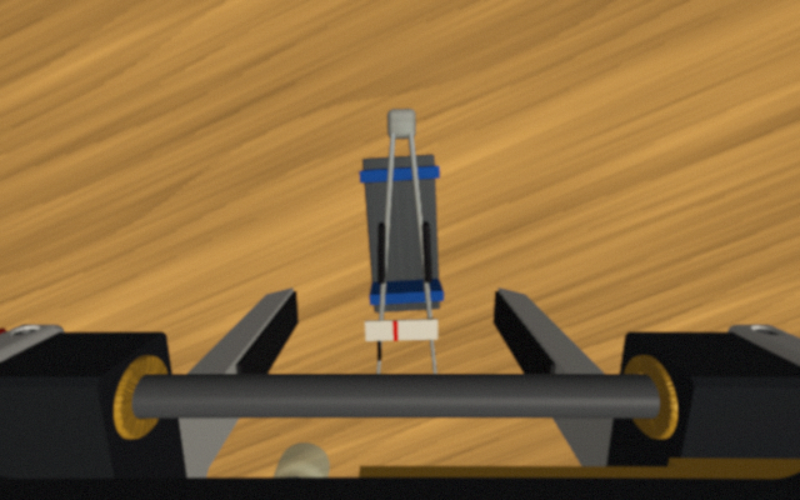

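The wrist view shows the tweezers centred, with grips at about (381,252) and (428,252), the strip at (401,330), the red mark at (396,330) and the pointer at (379,350), in 800-px coordinates. Now to measure the pose and the mark.

```bash
cat > meas.py <<'E'
from h import *
import sys
def cen(m):
    y,x=np.nonzero(m); return np.array([x.mean(),y.mean()]),len(x)
def comp(m,near):
    n,l,s,c=cv2.connectedComponentsWithStats(m.astype(np.uint8)); 
    k=1+np.argmin(np.linalg.norm(c[1:]-near,axis=1)-0.05*s[1:,4]); return c[k],s[k]
def col(f):
    a=cv2.imread('pics/'+f); h=cv2.cvtColor(a,cv2.COLOR_BGR2HSV); H,S,V=[h[...,k].astype(int) for k in range(3)]; return a,H,S,V
E
python3 - <<'E'
from meas import *
I=ld('w1.png'); a,H,S,V=col('w1.png'); z=45
roi=np.zeros(H.shape,bool); roi[170:295,270:370]=1
dark=roi&(V<45)
n,l,s,c=cv2.connectedComponentsWithStats(dark.astype(np.uint8))
for k in range(1,n):
    if s[k,4]>8: print('dark',c[k].round(2),s[k])
white=roi&(V>150)&(S<70); red=roi&(S>130)&((H<8)|(H>172))
for n_,m in(('white',white),('red',red)):
    n,l,s,c=cv2.connectedComponentsWithStats(m.astype(np.uint8))
    for k in range(1,n):
        if s[k,4]>4: print(n_,c[k].round(2),s[k])
m=np.zeros(H.shape,bool); m[80:112,300:345]=(S[80:112,300:345]<60)&(V[80:112,300:345]>80)
print('heel',cen(m));
E
python3 - <<'E'
import cv2
a=cv2.imread('pics/w1.png')
cv2.imwrite('pics/w1c.png',cv2.resize(a[170:310,270:370],(400,560),interpolation=cv2.INTER_NEAREST))
E
```

```text
dark [341.5  201.85] [339 177   7  49 232]
dark [304.19 203.19] [302 178   6  49 234]
dark [303. 280.] [303 275   1  11  11]
white [334.08 263.5 ] [319 255  31  20 497]
white [302.75 264.1 ] [292 256  22  17 332]
white [347. 286.] [347 284   1   5   5]
red [315.96 263.87] [314 257   4  15  46]
heel (array([321.0472103 ,  98.95922747]), 466)
```

View pics/w1c.png

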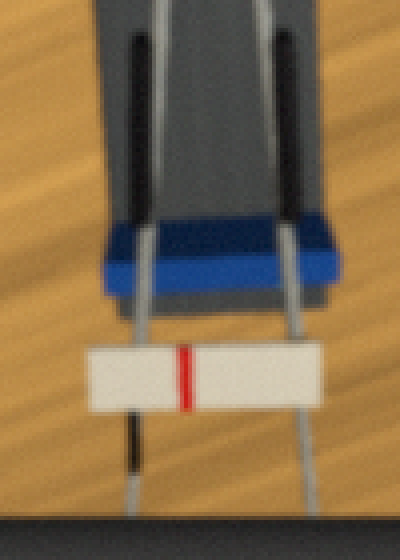

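The crop shows the strip from x=292 to 350 px, the red band at 316 and the pointer at 303.

Run:
```python
from meas import *
I=ld('w1.png')
L=onz(I,(341.5,201.85),59);Rr=onz(I,(304.19,203.19),59); g=(L+Rr)/2
hl=onz(I,(321.05,98.96),57)
e1=onz(I,(291.9,264.2),61);e2=onz(I,(350.1,263.4),61);st=(e1+e2)/2
print('grips',L,Rr,np.linalg.norm(L-Rr),'mid',g);print('heel',hl,'strip',st,np.linalg.norm(e1-e2))
d=st-hl; yaw=np.arctan2(d[1],d[0]); print('yaw',yaw,'strip-heel',np.linalg.norm(d))
u=np.array([np.cos(yaw),np.sin(yaw),0]);v=np.array([-u[1],u[0],0])
o=st-66*u
red=onz(I,(315.96,263.87),61)
print('o',o)
for n,p in(('g',g),('heel',hl),('red',red),('L',L),('R',Rr),('e1',e1),('e2',e2)): print(n,((p-o)@u).round(2),((p-o)@v).round(2))
for z in(57,61,65): p=onz(I,(303,280),z);print('ptr',z,(p-o)@u,(p-o)@v)
```

```text
grips [568.12969731 212.23860414  59.        ] [554.60907838 176.29644651  59.        ] 38.401117584915134 mid [561.36938785 194.26752532  59.        ]
heel [466.94108335 231.45358265  57.        ] strip [622.5101128  166.82930368  61.        ] 62.39586309258181
yaw -0.39371630111299283 strip-heel 168.50525319968276
o [561.55978721 192.14842316  61.        ]
g -0.99 1.88
heel -102.46 -0.0
red 66.07 -5.39
L -1.64 21.07
R -0.34 -17.31
e1 66.37 -31.2
e2 65.63 31.2
ptr 57 86.91041978709076 -19.711042944460843
ptr 61 84.88344146631295 -19.525025018134286
ptr 65 82.85646314553513 -19.3390070918077
```

Run:
```python
from h import *
delta([561.8,194.1,49],np.pi-.38)
```

```text
shift [-0.0253  0.0241  0.6637] turn [-0.     -0.0001 -0.0053]
```

>>> apply_moves([
  [[-0.025, 0.024, 0.1], [0, 0, -0.005], 0],
  [[-0.025, 0.024, 0.25], [0, 0, -0.005], 0],
  [[-0.025, 0.024, 0.4], [0, 0, -0.005], 0],
  [[-0.025, 0.024, 0.5], [0, 0, -0.005], 0],
  [[-0.025, 0.024, 0.6], [0, 0, -0.005], 0],
  [[-0.025, 0.024, 0.664], [0, 0, -0.005], 0],
  [[-0.025, 0.024, 0.664], [0, 0, -0.005], 0],
  [[-0.025, 0.024, 0.664], [0, 0, -0.005], 0.3],
  [[-0.025, 0.024, 0.664], [0, 0, -0.005], 0.4],
], squeeze=25)

```text
clock: 2.23
eef_pos: [562.9, 194.0, 50.6]
eef_rot: [3.14, 0.002, 2.76]
wrist_force: [-0.0, 0.2, -0.2]
finger_gap: 84.1
finger_force: 0.0
```

>>> apply_moves([
  [[0, 0, 0], [0, 0, 0], 0.45],
  [[0, 0, 0], [0, 0, 0], 0.5],
  [[0, 0, 0], [0, 0, 0], 0.53],
  [[0, 0, 0], [0, 0, 0], 0.56],
  [[0, 0, 0], [0, 0, 0], 0.59],
  [[0, 0, 0], [0, 0, 0], 0.61],
  [[0, 0, 0], [0, 0, 0], 0.61],
  [[0, 0, 0], [0, 0, 0], 0.61],
  [[0, 0, 0], [0, 0, 0], 0.61],
  [[0, 0, 0], [0, 0, 0], 0.61],
])

```text
clock: 3.07
eef_pos: [562.6, 193.2, 49.1]
eef_rot: [3.141, 0.0, 2.759]
wrist_force: [0.6, 0.7, 2.1]
finger_gap: 36.8
finger_force: 9.0
```

Run:
```python
from h import *
s=manip.read_state(); print(s['clock'],s['eef_pos'],s['eef_rot'],s['wrist_force'],s['finger_gap'],s['finger_force'])
a=snap('wrist','w2.png'); cv2.imwrite('pics/w2b.png',cv2.resize(a[150:400,170:470],(720,600),interpolation=cv2.INTER_CUBIC))
```

```text
3.0667 [562.64624459 193.20446351  49.09842571] [3.14135233e+00 3.04757904e-04 2.75947135e+00] [0.58895311 0.71618293 2.0834828 ] 36.810846638040715 9.023743718862534
```

View pics/w2b.png

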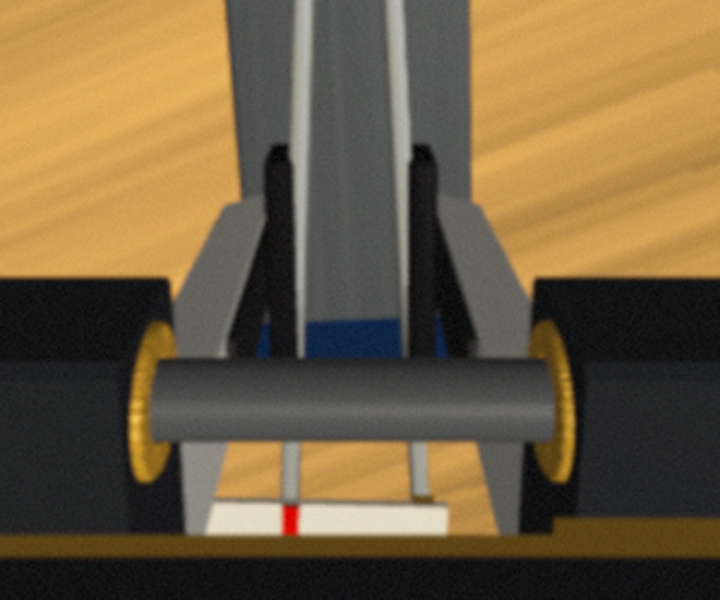

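Both grips are held, jaw about 0.076. The right arm at (291,490) runs into the red mark at (290,515), and the pointer itself is hidden behind the gripper. I'll refine the mark by subpixel measurement in both pictures.

Run:
```python
from meas import *
a,H,S,V=col('w1.png'); I=ld('w1.png'); f=a.astype(float)
yaw=-.38;u=np.array([np.cos(yaw),np.sin(yaw),0]);v=np.array([-u[1],u[0],0]);o=np.array([561.8,194.1,0])
def wc(w,x0): w=np.clip(w,0,None); return x0+(w*np.arange(len(w))).sum()/w.sum()
pr=[]
for r in range(276,286):
    row=f[r,296:311,2]; bg=np.interp(np.arange(15),[0,14],[row[:3].mean(),row[-3:].mean()]); pr.append((wc(np.where(bg-row>25,bg-row,0),296),r))
rd=[]
for r in range(259,270):
    w=f[r,308:325,2]-f[r,308:325,1]; w=w-np.median(w); rd.append((wc(np.where(w>20,w,0),308),r))
P=np.mean([(onz(I,p,60)-o) for p in pr],0);Q=np.mean([(onz(I,p,61)-o) for p in rd],0)
print('ptr',P@u,P@v,'red',Q@u,Q@v,'mark',Q@v-P@v,[round(p[0],2) for p in pr],[round(p[0],2) for p in rd])
# w2
a,H,S,V=col('w2.png'); I=ld('w2.png'); f=a.astype(float)
s=manip.read_state(); R=Ro.from_euler('xyz',s['eef_rot']).as_matrix(); c=s['eef_pos']; tx,ty=-R[:,0],R[:,1]
for r in (338,342,346,350,354,356,358,361,364,366,368,370): print(r,S[r,280:302].tolist() if r<360 else (f[r,280:302,2]-f[r,280:302,1]).astype(int).tolist())
```

```text
ptr 86.21728882725066 -22.593743985958596 red 66.64900197742372 -8.22460540378907 mark 14.369138582169526 [np.float64(302.95), np.float64(303.0), np.float64(303.01), np.float64(303.06), np.float64(303.08), np.float64(303.11), np.float64(303.11), np.float64(303.1), np.float64(303.08), np.float64(303.1)] [np.float64(315.73), np.float64(315.89), np.float64(315.91), np.float64(315.93), np.float64(315.92), np.float64(315.91), np.float64(315.94), np.float64(315.93), np.float64(315.97), np.float64(316.09), np.float64(316.13)]
338 [155, 151, 155, 157, 156, 147, 144, 107, 40, 18, 24, 22, 20, 24, 49, 110, 146, 155, 154, 154, 156, 156]
342 [158, 154, 154, 154, 150, 158, 140, 101, 43, 20, 26, 21, 19, 33, 67, 123, 146, 153, 153, 152, 153, 153]
346 [155, 152, 156, 156, 156, 153, 141, 94, 40, 22, 25, 22, 23, 33, 68, 126, 148, 153, 152, 153, 151, 156]
350 [153, 153, 152, 154, 152, 156, 137, 89, 37, 23, 22, 21, 21, 35, 76, 128, 154, 155, 152, 155, 156, 154]
354 [154, 157, 157, 156, 154, 154, 136, 83, 34, 26, 24, 22, 22, 37, 88, 132, 152, 160, 159, 152, 163, 160]
356 [145, 146, 146, 145, 143, 145, 127, 72, 35, 22, 27, 24, 25, 38, 80, 130, 151, 149, 154, 150, 149, 152]
358 [63, 67, 71, 71, 77, 72, 66, 60, 49, 41, 39, 37, 39, 46, 62, 76, 84, 89, 92, 89, 86, 93]
361 [13, 10, 9, 11, 9, 13, 26, 61, 107, 140, 143, 136, 128, 107, 66, 28, 14, 9, 10, 10, 10, 10]
364 [7, 9, 8, 8, 9, 11, 32, 78, 150, 201, 219, 216, 211, 165, 97, 36, 13, 9, 7, 10, 9, 10]
366 [9, 8, 9, 8, 9, 12, 32, 81, 148, 200, 217, 217, 203, 154, 80, 27, 11, 8, 9, 7, 9, 8]
368 [10, 9, 7, 9, 9, 12, 33, 80, 154, 202, 214, 219, 204, 148, 72, 20, 9, 8, 9, 7, 7, 6]
370 [9, 9, 7, 9, 9, 13, 32, 81, 150, 203, 211, 217, 201, 151, 72, 24, 9, 10, 10, 9, 11, 8]
```

Run:
```python
from meas import *
I=ld('w2.png'); s=manip.read_state(); R=Ro.from_euler('xyz',s['eef_rot']).as_matrix(); c=s['eef_pos']
u,v=-R[:,0],R[:,1]
f=lambda p,z:np.round([(onz(I,p,z)-c)@u,(onz(I,p,z)-c)@v],2)
e1,e2=f((258.75,358.75),61),f((356.25,360.8),61); d=e2-e1; th=np.arctan2(-d[0],d[1]); print('edge',e1,e2,np.linalg.norm(d),'th',th)
A1,A2=f((291.0,338),57),f((290.65,350),57); M1,M2=f((290.7,363),61),f((290.5,370),61)
print('arm',A1,A2,'mark',M1,M2)
# arm in rigid tweezers frame (rotated th)
r=lambda p:np.array([p[0]*np.cos(th)+p[1]*np.sin(th),-p[0]*np.sin(th)+p[1]*np.cos(th)])
print('rot arm',r(A1),r(A2),'mark',r(M1),r(M2),'e',r(e1),r(e2))
# open arm direction in w1
I=ld('w1.png');yaw=-.38;u=np.array([np.cos(yaw),np.sin(yaw),0]);v=np.array([-u[1],u[0],0]);o=np.array([561.8,194.1,0])
a=cv2.imread('pics/w1.png').astype(int)
for r_ in (231,244,248,252): print(r_,a[r_,298:314].sum(1).tolist())
```

```text
edge [ 54.87 -32.25] [56.19 21.57] 53.836184857398656 th -0.024521282429307872
arm [ 44.76 -14.6 ] [ 52.47 -14.93] mark [ 57.62 -14.68] [ 62.17 -14.88]
rot arm [ 45.10451858 -13.49814817] [ 52.82029192 -13.63900882] mark [ 57.96261396 -13.26281203] [ 62.51614985 -13.35119125] e [ 55.64423645 -30.8949567 ] [55.64423645 22.94122816]
231 [108, 95, 114, 108, 106, 144, 244, 349, 413, 374, 288, 170, 99, 94, 98, 121]
244 [303, 256, 221, 208, 209, 252, 331, 384, 404, 350, 252, 221, 216, 207, 195, 200]
248 [369, 287, 220, 209, 219, 276, 358, 397, 375, 309, 261, 254, 246, 236, 229, 248]
252 [380, 384, 373, 386, 362, 370, 388, 398, 389, 379, 382, 391, 396, 385, 389, 387]
```

>>> apply_moves([
  [[0, 0, 0], [0, 0, 0], 0.614],
  [[0, 0, -0.02], [0, 0, 0], 0.614],
  [[0, 0, -0.06], [0, 0, 0], 0.614],
  [[0, 0, -0.14], [0, 0, 0], 0.614],
  [[0, 0, -0.24], [0, 0, 0], 0.614],
  [[0, 0, -0.34], [0, 0, 0], 0.614],
  [[0, 0, -0.44], [0, 0, 0], 0.614],
  [[0, 0, -0.54], [0, 0, 0], 0.614],
  [[0, 0, -0.64], [0, 0, 0], 0.614],
  [[0, 0, -0.72], [0, 0, 0], 0.614],
  [[0, 0, -0.77], [0, 0, 0], 0.614],
  [[0, 0, -0.8], [0, 0, 0], 0.614],
])

```text
clock: 4.12
eef_pos: [562.6, 193.2, 251.6]
eef_rot: [3.14, 0.002, 2.76]
wrist_force: [-0.2, -0.4, -1.3]
finger_gap: 36.5
finger_force: 8.5
```

>>> apply_moves([
  [[-0.01, -0.02, 0], [0, 0, 0], 0.614],
  [[-0.04, -0.07, 0], [0, 0, 0], 0.614],
  [[-0.08, -0.14, 0], [0, 0, 0], 0.614],
  [[-0.12, -0.22, 0], [0, 0, 0], 0.614],
  [[-0.16, -0.3, 0], [0, 0, 0], 0.614],
  [[-0.2, -0.38, 0], [0, 0, 0], 0.614],
  [[-0.24, -0.46, 0], [0, 0, 0], 0.614],
  [[-0.28, -0.54, 0], [0, 0, 0], 0.614],
  [[-0.31, -0.6, 0], [0, 0, 0], 0.614],
  [[-0.34, -0.65, 0], [0, 0, 0], 0.614],
  [[-0.35, -0.66, 0], [0, 0, 0], 0.614],
])

```text
clock: 5.03
eef_pos: [582.0, 4.7, 248.0]
eef_rot: [-3.141, -0.001, 2.757]
wrist_force: [0.3, -0.2, -1.4]
finger_gap: 36.5
finger_force: 8.5
```

>>> apply_moves([
  [[-0.01, -0.02, 0], [0, 0, 0], 0.614],
  [[-0.04, -0.07, 0], [0, 0, 0], 0.614],
  [[-0.08, -0.14, 0], [0, 0, 0], 0.614],
  [[-0.12, -0.22, 0], [0, 0, 0], 0.614],
  [[-0.16, -0.3, 0], [0, 0, 0], 0.614],
  [[-0.2, -0.38, 0], [0, 0, 0], 0.614],
  [[-0.24, -0.46, 0], [0, 0, 0], 0.614],
  [[-0.28, -0.54, 0], [0, 0, 0], 0.614],
  [[-0.31, -0.6, 0], [0, 0, 0], 0.614],
  [[-0.34, -0.64, 0], [0, 0, 0], 0.614],
  [[-0.35, -0.65, 0], [0, 0, 0], 0.614],
  [[-0.35, -0.65, 0], [0, 0, 0], 0.614],
])

```text
clock: 6.03
eef_pos: [603.0, -176.4, 248.6]
eef_rot: [3.142, -0.0, 2.759]
wrist_force: [0.1, -0.0, -1.1]
finger_gap: 36.4
finger_force: 8.5
```

Run:
```python
from h import *
s=manip.read_state(); print(s['clock'],s['eef_pos'],s['eef_rot'],s['wrist_force'],s['finger_gap'],s['finger_force'],s['qd'].round(3))
a=snap('wrist','w3.png'); cv2.imwrite('pics/w3b.png',cv2.resize(a,(800,500)))
```

```text
6.0333 [ 602.97343624 -176.35116144  248.59897137] [ 3.14156015e+00 -3.95881440e-04  2.75905480e+00] [ 0.07827959 -0.04187922 -1.06244758] 36.42996149094897 8.492837101221085 [ 0.026 -0.018  0.021  0.005 -0.004  0.014]
```

View pics/w3b.png

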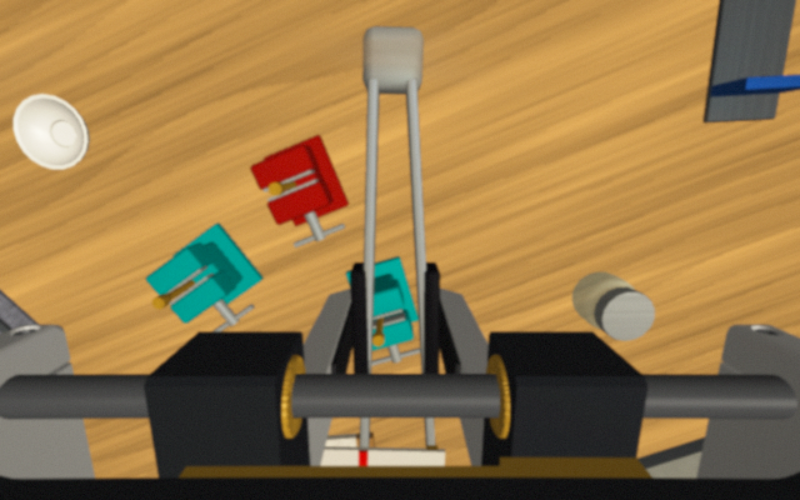

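Red vice at (300,180) with the collet cup top at about (275,188). The tweezers are held straight, with the mark at (363,457) in line with the right arm. Now the collet position and the tweezers' alignment in the tool.

Run:
```python
from meas import *
I=ld('w3.png'); a,H,S,V=col('w3.png'); s=manip.read_state(); R=Ro.from_euler('xyz',s['eef_rot']).as_matrix(); c=s['eef_pos']; u,v=-R[:,0],R[:,1]
roi=np.zeros(H.shape,bool); roi[138:162,205:255]=1
m=roi&(H>14)&(H<30)&(S>120)&(V>70); n,l,st,ce=cv2.connectedComponentsWithStats(m.astype(np.uint8))
for k in range(1,n):
    if st[k,4]>5: print('brass',ce[k].round(2),st[k])
print('\n'.join(' '.join('%3d'%x for x in r) for r in np.where(m,V,0)[143:158,208:240]))
p=ce[1+np.argmax(st[1:,4])]
A=ld('scene0.png');B=ld('side0.png')
X=onz(I,p,115); print('collet',X,'reproj scene/side',proj(A,[[X[0],X[1],115],[X[0],X[1],80]]).round(1).tolist(),proj(B,[[X[0],X[1],115],[X[0],X[1],80]]).round(1).tolist())
f=lambda p,z:np.round([(onz(I,p,z)-c)@u,(onz(I,p,z)-c)@v],2)
zt=c[2]+2-6+12
g=cv2.cvtColor(a,cv2.COLOR_BGR2GRAY).astype(float)
for r in (25,45,55): print('heel/arms row',r,S[r,285:345].tolist())
for r in (90,130,170): print(r,S[r,285:345].tolist())
```

```text
brass [217.6  152.46] [205 146  31  16 257]
  0   0   0   0   0   0   0   0   0   0   0   0   0   0   0   0   0   0   0   0   0   0   0   0   0   0   0   0   0   0   0   0
  0   0   0   0   0   0   0   0   0   0   0   0   0   0   0   0   0   0   0   0   0   0   0   0   0   0   0   0   0   0   0   0
  0   0   0   0   0   0   0   0   0   0   0   0   0   0   0   0   0   0   0   0   0   0   0   0   0   0   0   0   0   0   0   0
  0   0   0   0   0   0   0   0   0   0 182 178 170 158 148 128 129   0   0   0   0   0   0 124 118 114 122 134   0   0   0   0
  0   0   0   0   0   0   0   0 179 185 189 188 188 183 164 148 132 121 124 123 120 123 123 118 124 125 123 129   0   0   0   0
  0   0   0   0   0   0   0 173 183 190 194 192 190 190 183 169 149 127 117 119 119 121 122 123 125 127 125 130   0   0   0   0
  0   0   0   0   0   0   0 181 187 190 192 192 190 190 186 178 161 138 123 119 126 124 126 127 126 123 129 136   0   0   0   0
  0   0   0   0   0   0   0 183 188 190 191 194 191 188 188 182 169 147 123 118 120 126 126 126 127   0   0   0   0   0   0   0
  0   0   0   0   0   0   0 185 
[... 1966 characters left out ...]
, 157, 152, 153, 154, 152, 154, 151, 155, 130, 71, 25, 22, 14, 10, 7, 6, 10, 59, 120, 152, 154, 160, 152, 150, 150, 148, 156, 155]
130 [153, 152, 153, 154, 154, 153, 149, 126, 64, 27, 17, 12, 6, 9, 6, 23, 81, 135, 150, 153, 152, 153, 155, 154, 158, 152, 155, 153, 154, 156, 156, 151, 150, 156, 154, 156, 152, 154, 156, 155, 155, 153, 144, 80, 26, 21, 19, 12, 10, 8, 14, 58, 119, 155, 157, 153, 158, 153, 158, 158]
170 [153, 155, 156, 157, 152, 155, 135, 76, 28, 18, 17, 10, 10, 10, 26, 84, 135, 153, 154, 162, 153, 156, 158, 157, 154, 154, 158, 162, 153, 155, 157, 155, 155, 154, 159, 159, 154, 161, 158, 160, 157, 157, 158, 158, 141, 93, 36, 21, 21, 21, 16, 10, 17, 49, 118, 148, 152, 160, 153, 156]
```

Run:
```python
from meas import *
I=ld('w3.png'); s=manip.read_state(); R=Ro.from_euler('xyz',s['eef_rot']).as_matrix(); c=s['eef_pos']; u,v=-R[:,0],R[:,1]
f=lambda p,z:np.round([(onz(I,p,z)-c)@u,(onz(I,p,z)-c)@v],2)
zt=c[2]+8
for n,p in(('heel25',(314.3,25)),('heel55',(314.5,55)),('mid90',(313.95,90)),('mid170',(315.15,170)),('grips',((357+432)/2/1.25,300/1.25))): print(n,f(p,zt+(2 if n=='grips' else 0)))
I2=I
X=onz(I,(219.7,151.2),115); print('collet',X)
A=ld('scene0.png');B=ld('side0.png');print(proj(A,[X]),proj(B,[X]))
a=cv2.imread('pics/scene0.png');b=cv2.imread('pics/side0.png')
for im,p in((a,proj(A,[X])[0]),(b,proj(B,[X])[0])):
    x,y=p.round().astype(int); hh=cv2.cvtColor(im,cv2.COLOR_BGR2HSV)[y-8:y+12,x-8:x+9].astype(int); mm=(hh[...,0]>12)&(hh[...,0]<28)&(hh[...,1]>90); print(x-8,y-8); print('\n'.join(' '.join('%3d'%q for q in r) for r in hh[...,0]))
```

```text
heel25 [-112.34   -2.17]
heel55 [-100.25   -2.1 ]
mid90 [-85.46  -2.36]
mid170 [-48.67  -1.83]
grips [-13.35  -1.62]
collet [ 525.07347419 -241.3354027   115.        ]
[[246.94737254 233.23517534]] [[300.1694344  248.15082844]]
239 225
 15  16  17  16  15  17  15  16  16  17  16  16  17  17  16  16  15
 15  17  16  17  17  17  17  17  15  16  16  16  16  16  16  16  17
 17  17  16  17  17  16  16  16  16  16  15  18  17  16  16  16  17
 17  16  16  15  16  16  16  16  16  16  17  16  16  17  17  16  16
 16  16  16  16  17  16  17  16  16  17  15  16  17  16  17  16  16
 16  16  16  16  16  16  17  16  16  16  16  16  17  16  16  16  17
 16  16  16  16  16  16  17  17  17  17  16  16  16  16  16  16  17
 16  16  16  16  17  16  16  18  18  18  17  16  17  16  16  16  16
 16  16  16  16  16  17  18  18  19  19  19  17  16  15  16  16  17
 17  16  16  17  18  16  17  18  20  19  17  16  16  16  16  17  16
 16  17  17  17  16  16  16  16  19  19  18  16  14  16  16  16  16
 16  16  17  16  14  13  11  12  16  18  14  13  13  14  16  16  16
 16  16  16  16  13   9   7   8  12  16  10   8 
[... 1163 characters left out ...]
  18  18  18  18  18
 18  18  19  18  19  20  18  18  20  20  19  18  19  19  19  18  18
 18  19  19  19  20  21  20  19  19  21  19  19  20  20  19  20  20
 18  17  18  18  17  16  16  17  19  21  19  17  14  13  13  12  13
 12   8   8   9   8   5   6  10  22  21  19  13   3   2   1   0   0
  3   0   0   1   0   0   0   2  30  20  27   0   0   1   1   2   1
  2   1   2   1   2   1   0   3  41  19  26  12   0   2   1   2   1
  2   1   2   2   1   1   0   2  65  19  22  13   0   1   1   2   2
  2   1   2   1   2   1   0   2  30  20  24  13   1   1   2   1   1
  2   1   1   1   2   1   0   1  19  20  25  13   1   1   1   1   1
  3   1   2   2   1   2   1   0  20  21  22  12   1   2   2   2   1
```

>>> apply_moves([
  [[0.02, -0.01, 0], [0, 0, 0], 0.614],
  [[0.07, -0.04, 0], [0, 0, 0], 0.614],
  [[0.16, -0.1, 0], [0, 0, 0], 0.614],
  [[0.26, -0.16, 0], [0, 0, 0], 0.614],
  [[0.36, -0.22, 0], [0, 0, 0], 0.614],
  [[0.46, -0.28, 0], [0, 0, 0], 0.614],
  [[0.54, -0.33, 0], [0, 0, 0], 0.614],
  [[0.58, -0.35, 0], [0, 0, 0], 0.614],
  [[0.588, -0.354, 0], [0, 0, 0], 0.614],
  [[0.588, -0.354, 0], [0, 0, 0], 0.614],
])

```text
clock: 6.92
eef_pos: [433.2, -202.8, 249.5]
eef_rot: [-3.141, 0.001, 2.76]
wrist_force: [-0.7, -0.1, -0.6]
finger_gap: 36.5
finger_force: 8.5
```

>>> apply_moves([
  [[0, 0, 0.02], [0, 0, 0], 0.614],
  [[0, 0, 0.07], [0, 0, 0], 0.614],
  [[0, 0, 0.14], [0, 0, 0], 0.614],
  [[0, 0, 0.22], [0, 0, 0], 0.614],
  [[0, 0, 0.3], [0, 0, 0], 0.614],
  [[0, 0, 0.37], [0, 0, 0], 0.614],
  [[0, 0, 0.42], [0, 0, 0], 0.614],
  [[0, 0, 0.44], [0, 0, 0], 0.614],
  [[0, 0, 0.45], [0, 0, 0], 0.614],
  [[0, 0, 0.45], [0, 0, 0], 0.614],
  [[0, 0, 0.45], [0, 0, 0], 0.614],
  [[0, 0, 0.45], [0, 0, 0], 0.614],
])

```text
clock: 7.92
eef_pos: [433.8, -203.4, 137.2]
eef_rot: [-3.141, 0.001, 2.76]
wrist_force: [-0.1, -0.1, -0.4]
finger_gap: 36.2
finger_force: 8.5
```

Run:
```python
from h import *
s=manip.read_state(); print(s['clock'],s['eef_pos'],s['eef_rot'],s['wrist_force'],s['finger_gap'],s['finger_force'])
a=snap('scene','scene1.png'); b=snap('side','side1.png')
R=Ro.from_euler('xyz',s['eef_rot']).as_matrix(); c=s['eef_pos']; u,v=-R[:,0],R[:,1]; t=c+np.array([0,0,2])+100*u; print('gap mid',t,u,v)
cr=[]
for im,n in((a,'scene1.png'),(b,'side1.png')):
    x,y=proj(ld(n),[t])[0]; print(n,x,y, 'tipsL,R ends',proj(ld(n),[t+15.2*v+12*u,t-15.2*v+12*u,t,t-[0,0,t[2]-115]]).round(1).tolist()); x0,y0=int(x)-25,int(y)-25; print(x0,y0); cr.append(cv2.resize(im[y0:y0+60,x0:x0+40],(400,600),interpolation=cv2.INTER_NEAREST))
cv2.imwrite('pics/c4.png',np.hstack(cr))
```

```text
7.9167 [ 433.79538833 -203.37500956  137.15986859] [-3.14145789e+00  1.22077095e-03  2.75965657e+00] [-0.06130839 -0.09599274 -0.40624745] 36.20951563519756 8.49143385887146
gap mid [ 526.58979526 -240.64675676  139.28194566] [ 0.92794407 -0.37271747  0.00122077] [ 3.72717899e-01  9.27944691e-01 -1.34767347e-04]
scene1.png 246.67941089571158 226.26141683987865 tipsL,R ends [[254.8, 226.4], [243.8, 232.0], [246.7, 226.3], [247.6, 233.3]]
221 201
side1.png 300.3672895804756 241.5001413922525 tipsL,R ends [[306.6, 238.6], [302.7, 246.5], [300.4, 241.5], [300.7, 247.9]]
275 216
```

View pics/c4.png

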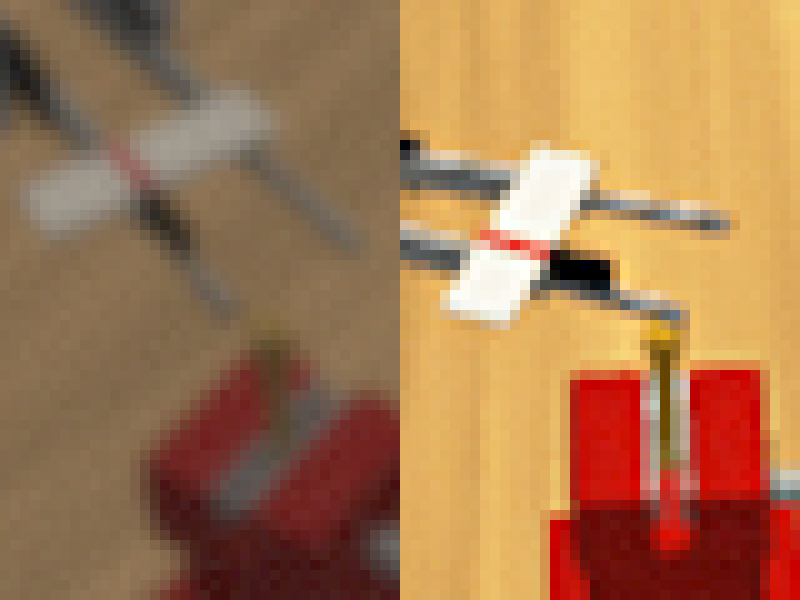

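The tips hang above the collet with the cup between them. The pointer lines up with the red mark in both views, and lateral clearance is ample. I descend and then check at the same height.

>>> apply_moves([
  [[0, 0, 0.01], [0, 0, 0], 0.614],
  [[0, 0, 0.03], [0, 0, 0], 0.614],
  [[0, 0, 0.06], [0, 0, 0], 0.614],
  [[0, 0, 0.09], [0, 0, 0], 0.614],
  [[0, 0, 0.12], [0, 0, 0], 0.614],
  [[0, 0, 0.145], [0, 0, 0], 0.614],
  [[0, 0, 0.16], [0, 0, 0], 0.614],
  [[0, 0, 0.168], [0, 0, 0], 0.614],
  [[0, 0, 0.168], [0, 0, 0], 0.614],
  [[0, 0, 0.168], [0, 0, 0], 0.614],
  [[0, 0, 0.168], [0, 0, 0], 0.614],
])

```text
clock: 8.93
eef_pos: [433.6, -203.4, 94.8]
eef_rot: [-3.142, 0.001, 2.759]
wrist_force: [0.4, -0.2, -1.3]
finger_gap: 36.2
finger_force: 8.5
```

Run:
```python
from h import *
s=manip.read_state(); print(s['clock'],s['eef_pos'],s['eef_rot'],s['wrist_force'],s['finger_gap'],s['finger_force'])
R=Ro.from_euler('xyz',s['eef_rot']).as_matrix(); c=s['eef_pos']; u,v=-R[:,0],R[:,1]; t=c+np.array([0,0,2])+100*u; print('gap mid',t)
z=np.array([0,0,1.])
cr=[]
for cam in('scene','side'):
    im=np.mean([snap(cam,cam+'2.png').astype(float) for _ in range(6)],0).astype(np.uint8); cv2.imwrite('pics/'+cam+'2.png',im); i=ld(cam+'2.png')
    x,y=proj(i,[t])[0]; x0,y0=int(x)-20,int(y)-25; k=12
    c_=cv2.resize(im[y0:y0+50,x0:x0+33],None,fx=k,fy=k,interpolation=cv2.INTER_CUBIC)
    q=lambda P:tuple(np.round((proj(i,[P])[0]-[x0,y0]+.5)*k).astype(int).tolist())
    for sg in(1,-1):  # predicted tip box outline top/bottom, from x=88..112
        P=[t+sg*(15.2+1.5)*v-12*u, t+sg*(15.2+1.5)*v+12*u]
        cv2.line(c_,q(P[0]),q(P[1]),(255,0,255),1)
    col=np.array([t[0],t[1],0]); cv2.line(c_,q(col+115*z),q(col+75*z),(0,255,0),1); cv2.circle(c_,q(col+115*z),3,(255,255,0),1)
    cr.append(c_)
cv2.imwrite('pics/c5.png',np.hstack(cr)); print(np.hstack(cr).shape)
```

```text
8.9333 [ 433.56870664 -203.3850659    94.77079547] [-3.14151811e+00  6.49719270e-04  2.75949412e+00] [ 0.39969691 -0.20600591 -1.29745434] 36.1650386495962 8.491548746824265
gap mid [ 526.35710734 -240.67190639   96.83576739]
(600, 792, 3)
```

View pics/c5.png

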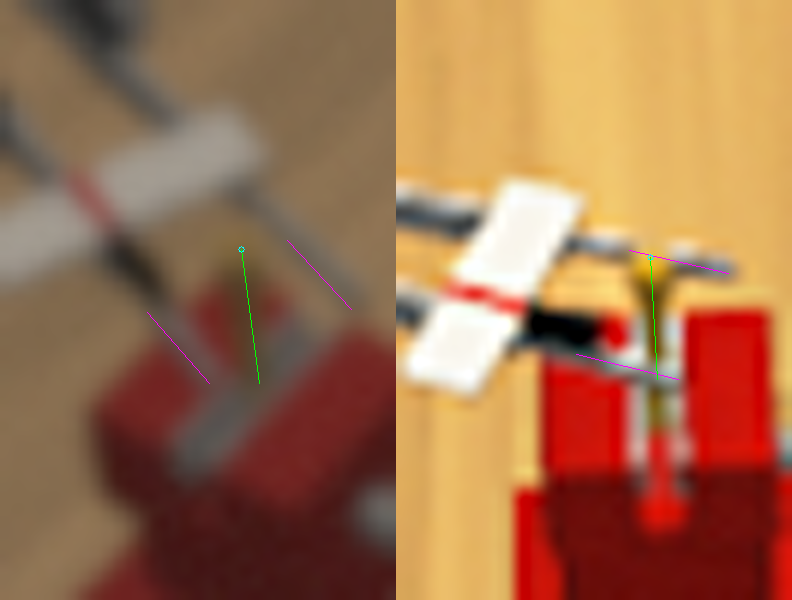

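Magenta and green lines are the predicted tips and axis. The collet sits between the tips at about mid-height, perhaps 1–2 mm toward the right tip. I'll measure this numerically in a rectified plane at z=97.

```bash
cat > rect.py <<'E'
from h import *
s=manip.read_state(); R=Ro.from_euler('xyz',s['eef_rot']).as_matrix(); c=s['eef_pos']; u,v=-R[:,0],R[:,1]; z=np.array([0,0,1.])
t=c+2*z+100*u
def rect(cam,f,zz,us,vs):
    im=cv2.imread('pics/'+f); i=ld(f); G=np.array([[t+a*u+b*v+(zz-t[2])*z for b in vs] for a in us]); p=proj(i,G.reshape(-1,3)).reshape(len(us),len(vs),2).astype(np.float32)
    return cv2.remap(im,p[...,0],p[...,1],cv2.INTER_CUBIC)
E
python3 - <<'E'
from rect import *
us=np.arange(-14,22,0.5);vs=np.arange(-35,35,0.5)
out=[]
for cam in('scene','side'):
    im=rect(cam,cam+'2.png',97,us,vs); o=cv2.resize(im,None,fx=5,fy=5,interpolation=cv2.INTER_LINEAR)
    # grid: lines at predicted tip centres v=+-16.7 and u=0,12 ticks
    for b in(-16.7,16.7,0): cv2.line(o,(int((b+35)*10),0),(int((b+35)*10),12),(255,0,255),1)
    for a in(0,12): cv2.line(o,(0,int((a+14)*10)),(12,int((a+14)*10)),(255,0,255),1)
    out.append(o[:300])
cv2.imwrite('pics/c6.png',np.vstack(out)); print(np.vstack(out).shape)
E
```

```text
(600, 700, 3)
```

View pics/c6.png

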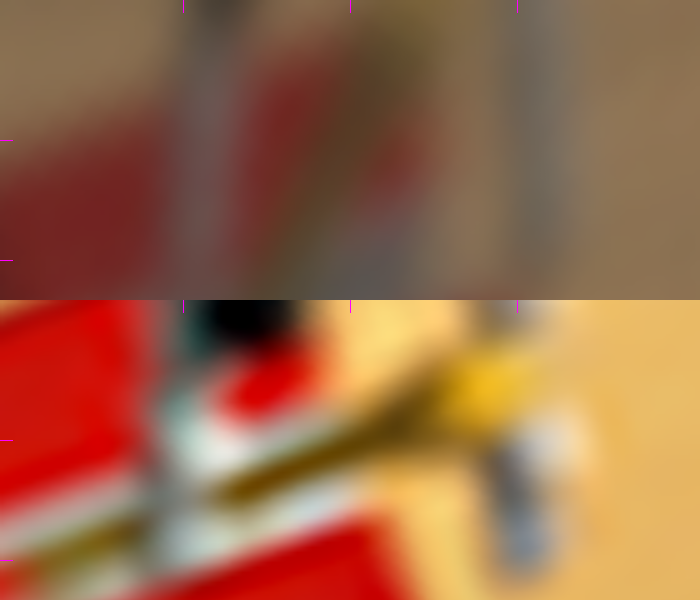

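Run:
```python
from rect import *
a=cv2.imread('pics/side0.png').astype(int); i=ld('side2.png')
for (du,dv) in((0,0),(1,-2.5),(-1,0)):
    P=t+du*u+dv*v; print('top/97/75',(du,dv),proj(i,[[P[0],P[1],h] for h in(115,97,75)]).round(2).tolist())
print('x297-306, rows 244-262 of side0 G'); print('\n'.join(str(r)+' '+' '.join('%3d/%3d'%(q[1],q[0]) for q in a[r,296:307]) for r in range(243,264)))
# wrist: where v=0 plane falls, w3
s3=np.array([602.97,-176.35,248.6]); w=ld('w3.png'); R3=Ro.from_euler('xyz',[3.14156,-.000396,2.75905]).as_matrix(); u3=-R3[:,0]
for h in(256,115):
    for k in(-110,-70,-40,-20): print('w3 v0',h,k,proj(w,[[*(s3+k*u3)[:2],h]]).round(1).tolist())
Rw=w['R']; cw=-Rw.T@w['t']; print('cam lateral',(cw-s3)@R3[:,1],'axis lateral',Rw[2]@R3[:,1],'right axis in tool',R3.T@Rw[0])
```

```text
top/97/75 (0, 0) [[300.57, 247.92], [300.83, 252.56], [301.15, 258.09]]
top/97/75 (1, -2.5) [[300.6, 248.66], [300.86, 253.3], [301.18, 258.83]]
top/97/75 (-1, 0) [[300.22, 247.84], [300.48, 252.48], [300.8, 258.01]]
x297-306, rows 244-262 of side0 G
243 183/100 187/102 186/100 181/100 177/ 99 177/ 95 173/ 93 174/ 94 175/ 96 174/ 95 170/ 90
244 183/102 189/103 189/103 184/102 177/ 96 174/ 96 173/ 93 175/ 94 174/ 94 173/ 95 170/ 94
245 185/102 189/103 186/101 180/ 98 178/ 97 174/ 95 177/ 97 173/ 92 177/ 95 173/ 95 171/ 92
246 185/102 188/104 190/105 186/104 179/102 176/ 98 176/ 98 179/ 99 175/ 96 175/ 97 167/ 91
247 186/ 99 190/108 190/105 184/100 174/ 81 174/ 80 172/ 83 177/ 98 178/ 98 172/ 93 172/ 94
248 185/102 190/105 192/106 185/ 85 172/ 45 168/ 38 164/ 58 169/ 92 178/ 99 176/ 94 171/ 92
249 186/103 191/105 188/102 158/ 63 148/ 18 157/ 29 142/ 42 157/ 80 178/ 99 173/ 93 172/ 91
250 186/102 195/107 182/102 129/ 60  95/ 16 105/ 20 102/ 33 149/ 77 183/102 180/ 98 176/ 97
251 190/105 201/111 198/109 160/ 81  85/ 28  67/ 11 100/ 38 164/ 85 190/104 187/101 183/101
252 168/ 92 160/ 86 1
[... 765 characters left out ...]
2 133/ 99 157/142  36/ 31  10/  6  14/  2
261  12/  2  15/  4   7/  0 100/ 96 157/136  95/ 33 123/ 79 139/116  36/ 34  14/  3  15/  3
262  22/ 17  15/  2   1/  0 101/ 96 156/138  83/ 31  99/ 60 116/ 93  38/ 31  10/  1  15/  6
263  21/  9  18/  9   5/  0 104/ 97 148/137  50/ 26  72/ 55 118/105  71/ 66  10/  1  22/ 11
w3 v0 256 -110 [[317.8, 32.2]]
w3 v0 256 -70 [[317.6, 125.5]]
w3 v0 256 -40 [[317.5, 187.9]]
w3 v0 256 -20 [[317.4, 226.5]]
w3 v0 115 -110 [[316.9, 79.5]]
w3 v0 115 -70 [[316.9, 126.7]]
w3 v0 115 -40 [[316.8, 160.1]]
w3 v0 115 -20 [[316.8, 181.4]]
cam lateral -0.7759134737877262 axis lateral 0.000797346767225603 right axis in tool [ 9.55343864e-04  9.99999371e-01 -5.87928591e-04]
```

>>> apply_moves([
  [[-0.001, -0.002, 0], [0, 0, 0], 0.614],
  [[-0.003, -0.005, 0], [0, 0, 0], 0.614],
  [[-0.003, -0.006, 0], [0, 0, 0], 0.614],
  [[-0.003, -0.006, 0], [0, 0, 0], 0.614],
  [[-0.003, -0.006, 0], [0, 0, 0], 0.614],
  [[-0.003, -0.006, 0], [0, 0, 0], 0.614],
])

```text
clock: 10.03
eef_pos: [433.5, -204.9, 94.4]
eef_rot: [-3.142, -0.0, 2.76]
wrist_force: [0.2, -0.9, -1.2]
finger_gap: 36.6
finger_force: 8.5
```

Run:
```python
from meas import *
g=[]
ims=[]
for k in range(5):
    ims.append(snap('wrist','w5.png').astype(float)); s=manip.read_state(); g.append((round(s['finger_gap'],2),round(s['finger_force'],2)))
print(s['clock'],s['eef_pos'],s['wrist_force'],g)
cv2.imwrite('pics/w5.png',np.mean(ims,0).astype(np.uint8))
# edges: horizontal gradient centres of arm (rows 336-355, uses |dS|) and mark (R-G)
for f in('w2.png','w5.png'):
    a,H,S,V=col(f); a=a.astype(int)
    I=ld(f)
    def centre(w):
        w=np.clip(w,0,None); h=w.max()/2; ix=np.nonzero(w>h)[0]; l,r=ix[0],ix[-1]
        return ((l-(w[l]-h)/(w[l]-w[l-1]))+(r+(w[r]-h)/(w[r]-w[r+1])))/2
    for r in(340,344,348,352): print(f,r,'S',round(280+centre((155-S[r,280:302]).astype(float)),2),end=' ')
    for r in(363,366,369): print(f,r,'red',round(280+centre((a[r,280:302,2]-a[r,280:302,1]-10).astype(float)),2),end=' ')
    print(); 
a,H,S,V=col('w5.png'); print(S[348,270:310].tolist())
```

```text
10.2833 [ 433.50798604 -204.93040006   94.45459677] [ 0.23319273  0.08388245 -1.18734517] [(36.68, 8.49), (36.47, 8.49), (36.61, 8.49), (36.33, 8.49), (36.84, 8.49)]
w2.png 340 S 290.92 w2.png 344 S 290.8 w2.png 348 S 290.63 w2.png 352 S 290.5 w2.png 363 red 290.6 w2.png 366 red 290.52 w2.png 369 red 290.47 
w5.png 340 S 291.48 w5.png 344 S 291.42 w5.png 348 S 291.37 w5.png 352 S 291.02 w5.png 363 red 290.12 w5.png 366 red 290.09 w5.png 369 red 290.02 
[156, 161, 166, 189, 222, 241, 244, 227, 241, 231, 241, 237, 234, 234, 234, 231, 188, 107, 43, 26, 24, 23, 21, 20, 26, 51, 135, 226, 249, 238, 239, 242, 245, 246, 248, 238, 245, 239, 240, 240]
```

```bash
python3 -c "
from cell import manip
print(manip.sign_off())"
```

```text
the job is handed in; nothing more can be done
None
```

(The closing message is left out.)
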